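Space a pump panel in its bonding cradle and hold it flush

ROBOT

A 7-joint arm with a two-finger parallel gripper is mounted at the origin on the work surface. World frame = base frame: x ahead of the robot, y to its left, z up, the work surface at z = 0. Lengths are in m, angles in rad, forces in N, time in s.
With the tool pointing down it reaches from about 0.35 to 0.9 m from the base axis. Payload 8.1 kg.
Tool frame: the origin (TCP) lies midway between the tips of the shut fingers; the grasp point (between the pads) lies arm.tcp_to_grasp behind it (arm.tcp_to_grasp is the distance from the TCP to the grasp point, in m); z points along the fingers, y is the line along which they close (so a half turn about z gives the same grasp; the last joint's range is limited). The gripper opens to 92 mm and grips with 3 to 60 N. Pads are 19 mm wide; open, the fingers measure 130 mm over their backs; the gripper's body (75 mm by 190 mm) begins 47 mm behind the grasp point.
Start: joints at [1.107, 0.434, 0.025, 1.573, -0.012, 1.134, -0.075], TCP at [0.221, -0.585, 0.227] pointing down, gripper open.
Joint ranges: [-2.62, 2.62], [-0.44, 2.09], [-1.27, 1.32], [0.08, 2.57], [-1.32, 4.46], [0.12, 2], [-2.74, 2.74]. Speed limits (rad/s): [2.22, 2.22, 3.01, 3.01, 3.14, 3.14, 3.14].

INTERFACE

Orientations are given as a rotation vector (axis times angle).
In Python, from cell import observe, get_image, arm gives the robot as it stands. The module is installed in compiled form; this text tells all that it offers.
- The arm moves only by the tool drive_tool, never from a script. Its argument "steps" is a list of rows, each a list of 5 numbers: the closure, from 0 (fully open) to 1 (shut), then the shift along the world's x, y, z in mm, then the turn about the world's z in rad. In form: [[hand, x, y, z, roll], ...]. A call has 1 to 20 rows; each row shifts and turns the commanded pose from where the row before left it; what a row does not reach is not made up. A row lasts 1/12 s, in which the tool goes at most 41.7 mm and 7.16 degrees, less where a joint would pass 70% of its speed; a pose out of reach is approached as far as the arm can. A call with a gripper value outside its range is refused whole. The fingers move at their own pace and stop on an object; "grip_force" is the grip in N (left out, the last holds). Time passes only in rows, so rows that do not move let the fingers close. It gives the time, the measured TCP pose, the force, the opening and the grip force at its end, in the units of the state.
- observe(): the state, without advancing time (a new reading comes with each control period).
- get_image(name): name is "scene" or "top"; returns a dict with "image" (480x640x3 uint8, red, green, blue), "vfov" (degrees; the focal length in pixels is half the picture's height over the tangent of half this angle, whatever the lens; pixels are square), "cx", "cy" (the principal point, pixels), "xyz" and "attitude" of the camera in the world. Camera axes: x right, y down, z forward; pixel columns grow to the right and rows downward; lengths in m; the calibration is good to about 2 mm. A picture is of the moment at which its call begins. There is no depth.
- arm.sign_off(): hands the job in; it is judged then, once.
The state is a dict: "clock": time; "joints": joint angles; "dq": joint speeds; "joint_efforts": joint torques, N m; "position": TCP position; "ee_rot": TCP orientation; "force": force on the tool from outside, world axes, zero at the start; "ft_torque": the same for the moment, N m; "width": opening from 0.0 (shut) to 1.0 (fully open); "gripper_force": force on a finger pad.
Only numpy, scipy, OpenCV 4.12 (cv2) and the standard library are available. Lean on these libraries where they do the work, as an engineer would, in place of code of your own. Each camera call takes 0.05 s, during which the arm holds its last target. There are 200 camera calls.

TASK

A pump's front panel stands proud on its soft seal in the aluminium bonding cradle, between two stop blocks. Stand the thinner of the two white spacer blocks upright and fully down in whichever gap beside the panel is wide enough for it (do not force it into the narrow gap) and let go of it; then press the panel down, firmly but not hard, until its top is flush with the cradle's rails, and finish while still holding it pressed there. Leave everything else where it is.

Things in the scene. Friction and masses are not known exactly. Their poses are not given: they have to be found in the camera images.
- cradle: fixed aluminium cradle, a base plate 110 (its x) x 210 (its y) x 12 mm with two rails along its y at x = +-47 mm (10 mm thick, 84 mm clear between them, tops 28 mm above the table). Origin: centre of the underside, on the table. The panel sits in the middle; beside it, towards +y and -y, is a gap and then a stop block.
- panel (a joint): how far the panel has been pressed down, m: 0 at rest (8 mm proud), 0.008 = flush with the rails, where it meets a hard stop. A soft seal pushes back with about 3 N at first and 9 N when flush, and lifts it again when released; it only moves straight up and down.
- panel_top (a point): centre of the top face of the white panel (76 mm along the cradle's x, 84 mm along its y, 16 mm thick); at rest 36 mm above the table, 28 mm when flush
- stop_thin: fixed dark steel stop block, 80 (x) x 14 (y) x 16 mm, on the cradle's base with its top level with the rails; its axes are parallel to the cradle's. Origin: centre of its underside, 71 mm from the cradle's centre along the cradle's +y or -y. The gap between it and the panel is 22 mm wide (from 42 to 64 mm from the cradle's centre) and 16 mm deep below the rail tops; its floor is 12 mm above the table.
- stop_thick: the other stop block, on the opposite side of the panel, 80 x 36 x 16 mm, origin also 71 mm from the cradle's centre; its gap to the panel is only 11 mm wide
- spacer_mid (a point): centre of the thinner white plastic spacer, an upright block 36 (x) x 16 (y) x 64 mm (z), about 50 g, standing loose on the table on one side of the cradle; this point is 32 mm above its foot
- spare_mid (a point): centre of the thicker white plastic spacer, 36 (x) x 30 (y) x 64 mm (z), standing loose on the other side of the cradle: too thick for either gap, leave alone
- driver_grip (a point): handle of a loose screwdriver about 170 mm long lying on the table: leave alone
- jar_mid (a point): centre of a loose closed jar, 48 mm across, 55 mm high: leave alone
- cup_rim (a point): centre of the rim of a loose white plastic cup, 72 mm across, 80 mm high: leave alone
- can_mid (a point): centre of a loose spray can, 52 mm across, 150 mm high: leave alone
- collar: loose steel ring, 32 mm across, 14 mm high, lying flat; origin at the centre of its underside: leave alone
Mind the look-alikes: they are no part of the job. What is shaped like the cradle but pink or turquoise is not meant.

How it is judged:
On the way:
1. the thinner spacer stands fully down in the wide gap and has been let go, the panel not yet held down ((y of spacer_mid in the frame of cradle between 0.047 and 0.059 m or y of spacer_mid in the frame of cradle between -0.059 and -0.047 m) and x of spacer_mid in the frame of cradle between -0.026 and 0.026 m and z of spacer_mid in the frame of cradle between 0.04 and 0.047 m and angle between spacer_mid's own z axis and vertical below 0.2 rad and contact force between the fingers and spacer below 0.3 N and value of joint panel below 0.004 m), for 0.2 s.
At the end, for the whole second after the job is handed in: The thinner spacer stands upright (within 0.2 rad) and untouched in the wide gap, its foot within 4 mm of the gap's floor and between the rails, while the gripper's fingers press on the panel with more than 4 N and keep it within 1.8 mm of flush with the rails ((y of spacer_mid in the frame of cradle between 0.047 and 0.059 m or y of spacer_mid in the frame of cradle between -0.059 and -0.047 m) and x of spacer_mid in the frame of cradle between -0.026 and 0.026 m and z of spacer_mid in the frame of cradle between 0.04 and 0.047 m and angle between spacer_mid's own z axis and vertical below 0.2 rad and contact force between the fingers and spacer below 0.3 N and value of joint panel above 0.0062 m and contact force between the fingers and panel above 4 N); the arm keeps its last pose, push and grip.
It fails at once if the panel is pressed hard (over 45 N) (contact force between the arm and panel above 45 N).
It fails at once if the spacer is forced against the stop block of the narrow gap (over 20 N) (contact force between spacer and stop_thick above 20 N).
It fails at once if a bystander is disturbed (moved over 30 mm) (distance of any of spare_mid, driver_grip, jar_mid, cup_rim, can_mid, collar from where it was at the start of the episode above 0.03 m).
It also fails if it takes over 48 s, if anything falls off the work surface, if the arm or the gripper's body presses on something with over 40 N, if the wrist force passes 120 N, or if a joint passes its speed limit or range.

## Working session

There is one attempt and no reset: what is moved stays moved. The work goes in short steps, Python scripts to look and compute and a tool call to move; the robot and the scene stay as the last step left them, time stands still between calls to the robot, and variables do not carry over. Pictures are saved under pics/ and viewed, at most 10 in all, crops included, and the job is handed in when it is done.

Besides the shell and the picture viewer there is one more tool, called after "Call:" by a JSON object that holds its "op" and its "data", one argument or row to a line. drive_tool: Moves the arm, as the interface text tells. Its arguments: {"type":"object","properties":{"steps":{"type":"array"},"grip_force":{"type":"number"}},"required":["steps"]}

```bash
mkdir -p pics; cat > h.py <<'E'
import numpy as np, cv2
from scipy.spatial.transform import Rotation as R
from cell import observe, get_image, arm
def cam(d):
    f=240/np.tan(np.radians(d['vfov'])/2); a=np.array(d['attitude'],float)
    M=a if a.shape==(3,3) else R.from_rotvec(a).as_matrix() if a.size==3 else R.from_quat(a).as_matrix()
    return f,M,np.array(d['xyz'])
def ray(d,u,v,z):
    f,M,c=cam(d); r=M@np.array([(u-d['cx'])/f,(v-d['cy'])/f,1]); return c+r*(z-c[2])/r[2]
def proj(d,p):
    f,M,c=cam(d); q=M.T@(np.array(p)-c); return [d['cx']+f*q[0]/q[2],d['cy']+f*q[1]/q[2]]
def save(d,n): cv2.imwrite('pics/'+n,d['image'][:,:,::-1])
E
python3 - <<'E'
from h import *
import pickle
for n in('scene','top'):
    d=get_image(n); save(d,n+'0.png'); pickle.dump(d,open(n+'0.pkl','wb'))
    print(n,{k:v for k,v in d.items() if k!='image'})
s=observe(); print(s, arm.tcp_to_grasp)
E
```

```text
scene {'vfov': 43.60891188277831, 'cx': 328.2439207159479, 'cy': 234.7428840807859, 'xyz': array([ 1.0142228 , -0.92796971,  1.08123191]), 'attitude': array([-2.30296979, -0.64711366,  0.25857247])}
top {'vfov': 55.0422296132066, 'cx': 326.7914372972026, 'cy': 241.97439614378817, 'xyz': array([ 0.36450243, -0.08158009,  1.35745225]), 'attitude': array([-2.19066972,  2.13076722, -0.13689404])}
{'clock': 0.1, 'joints': array([ 1.10739709,  0.43510948,  0.02498895,  1.57395518, -0.01165761,
        1.13401494, -0.07512956]), 'dq': array([ 9.90026436e-04, -1.88509943e-03, -1.76716063e-03, -1.55597968e-03,
       -7.30427510e-05,  2.58238213e-04,  1.78526517e-03]), 'joint_efforts': array([ 1.75900786e-03, -6.69129324e+01,  9.87158194e-01, -3.15147328e+01,
       -6.05696230e-02,  3.74564377e-02,  5.57398334e-05]), 'position': array([ 0.22044661, -0.58436505,  0.22607055]), 'ee_rot': array([-3.08936655e+00, -5.63227835e-01,  4.95359153e-04]), 'force': array([-0.26874256,  0.17068159, -0.51556835]), 'ft_torque': array([-0.02005938,  0.00511743, -0.02399111]), 'gripper_force': 0.0, 'width': 0.9980017878850175} 0.0188
```

View pics/scene0.png

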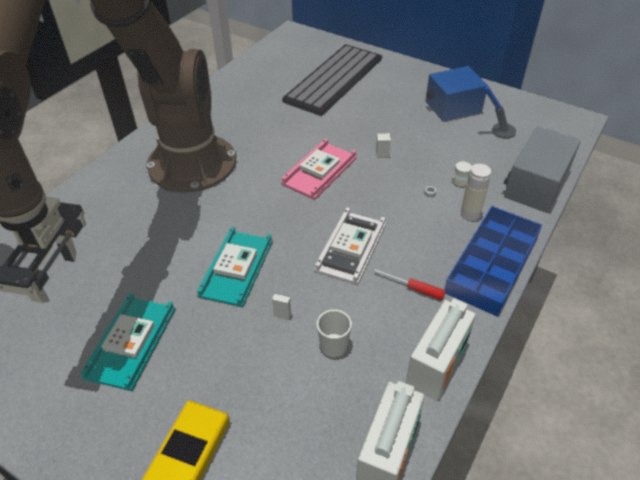

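View pics/top0.png

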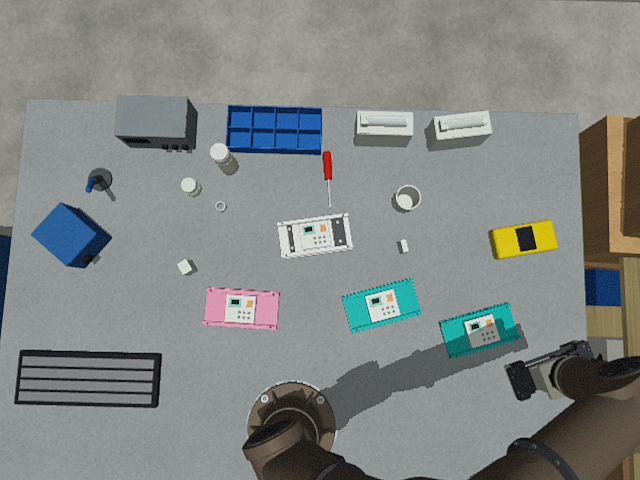

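The scene shows one aluminium cradle, at top (315,235). The pink one at (242,308) and the turquoise ones at (381,305) and (478,330) are decoys. There are two white blocks, at top (403,246) and (185,267). The first looks thinner, so I'll confirm it in enlarged crops.

```bash
python3 - <<'E'
from h import *
import pickle
t=pickle.load(open('top0.pkl','rb'));s=pickle.load(open('scene0.pkl','rb'))
c=lambda d,x,y,w,h,k:cv2.resize(d['image'][y:y+h,x:x+w,::-1],None,fx=k,fy=k,interpolation=cv2.INTER_CUBIC)
a=c(t,270,205,100,60,8)  # 800x480
cv2.imwrite('pics/c1.png',a)
b=np.vstack([np.hstack([c(t,385,230,40,30,10),c(t,165,250,40,30,10)]),np.hstack([c(s,262,285,40,30,10),c(s,364,130,40,30,10)])])
cv2.imwrite('pics/c2.png',b)
E
```

```text
(no output)
```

View pics/c1.png

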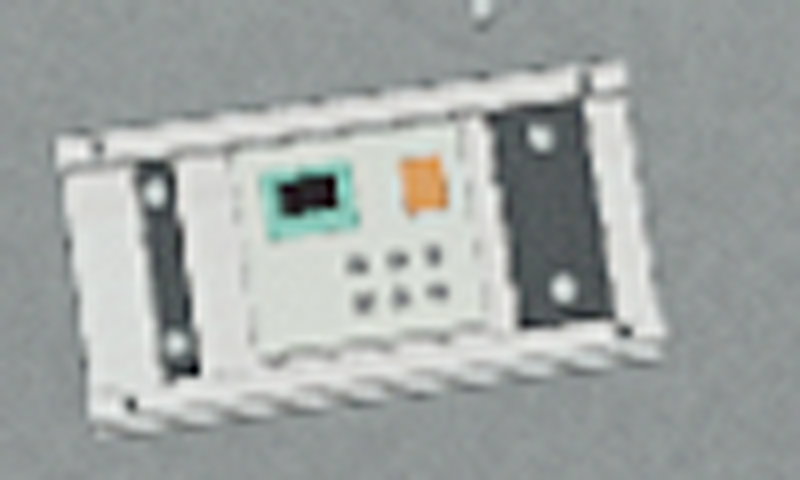

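View pics/c2.png

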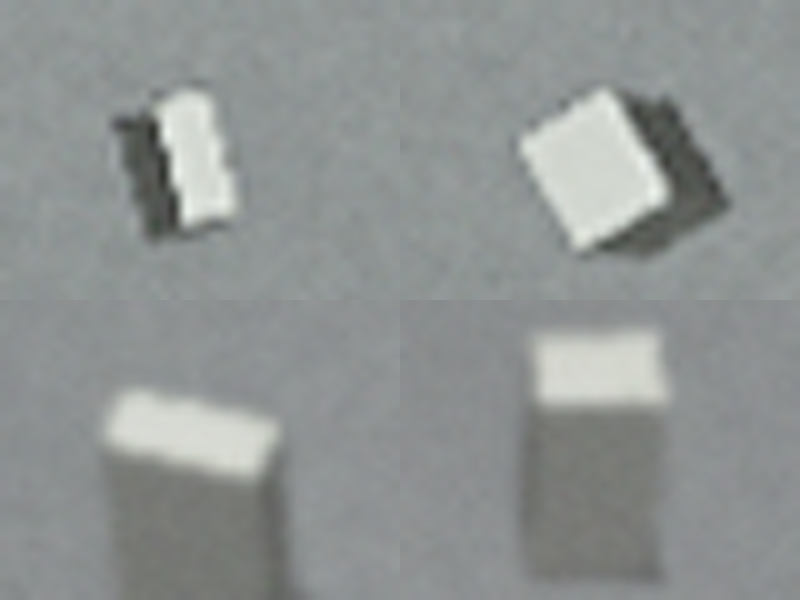

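Top-left crop: the block at top (403,246) is thin, with a roughly 5x12 px top face. The one at (185,267) is nearly square, so it is the thick spare. The cradle's thin stop, and with it the wide gap, is on the image left (world +y), at about top (297,237). Next I'll fit the poses.

```bash
cat > fit.py <<'E'
from h import *
from scipy.optimize import least_squares
def fit(obs,x0):  # obs: list of (d, local pts, pix); unknown x,y,yaw
    def res(p):
        Rz=R.from_euler('z',p[2]).as_matrix(); t=np.array([p[0],p[1],0])
        return np.concatenate([np.array(proj(d,Rz@np.array(l)+t))-px for d,l,px in obs])
    s=least_squares(res,x0,loss='soft_l1'); return s.x,np.round(res(s.x).reshape(-1,2),1)
def box(x0,x1,y0,y1,z): return [(x1,y1,z),(x1,y0,z),(x0,y0,z),(x0,y1,z)] # TL TR BR BL in top
E
python3 - <<'E'
from fit import *
import pickle
t=pickle.load(open('top0.pkl','rb'));s=pickle.load(open('scene0.pkl','rb'))
o=[]
def add(d,L,P,k,off):
    for l,p in zip(L,P): o.append((d,l,np.array(p)/k+off))
off=np.array([270,205]); 
add(t,box(-.052,.052,-.105,.105,.028)[:2],[(58,138),(625,65)],8,off)
add(t,box(-.04,.04,.064,.078,.028),[(137,165),(172,160),(197,372),(163,380)],8,off)
add(t,box(-.04,.04,-.089,-.053,.028),[(490,112),(580,100),(612,318),(520,325)],8,off)
add(t,box(-.038,.038,-.042,.042,.036),[(232,152),(462,122),(490,328),(260,362)],8,off)
c,r=fit(o,[.6,0,0]);print('cradle',c,r.tolist())
Rz=R.from_euler('z',c[2]).as_matrix()
print('gap',Rz@[0,.053,0]+[c[0],c[1],0],'scene px of panel ctr, stop_thin',proj(s,[c[0],c[1],.036]),proj(s,Rz@[0,.071,.028]+[c[0],c[1],0]))
B=box(-.018,.018,-.008,.008,.064)
o=[];add(t,B,[(160,100),(207,90),(236,212),(182,225)],10,np.array([385,230]));a=fit(o,[.6,-.2,.2]);print('sp top',a)
# scene: camera on -y,+x side looking; order far/near checked via projection
p=a[0];Rp=R.from_euler('z',p[2]).as_matrix();print([np.round(proj(s,Rp@np.array(l)+[p[0],p[1],0]),1).tolist() for l in B])
E
```

```text
cradle [ 0.54591057 -0.05108789  0.16545909] [[-0.2, 0.4], [0.0, -0.2], [-0.4, -0.2], [-0.0, -0.2], [0.4, 0.3], [-0.2, -0.1], [-0.1, 0.4], [0.8, 0.2], [0.7, -0.2], [-0.0, 0.6], [-0.1, -0.0], [-0.2, -0.2], [-0.1, -0.2], [-0.2, -0.5]]
gap [0.53718119 0.00118828 0.        ] scene px of panel ctr, stop_thin [np.float64(351.1544989182193), np.float64(238.04660361548846)] [np.float64(360.9934699552625), np.float64(221.06895424544223)]
sp top (array([ 0.51836911, -0.30616705,  0.21745102]), array([[-0.5, -0. ],
       [ 0.3, -0.1],
       [ 0.1,  0.2],
       [-0. , -0.1]]))
[[290.1, 297.5], [287.3, 303.1], [271.6, 298.7], [274.5, 293.1]]
```

Both cameras agree to within 1 px: spacer at (0.518, -0.306) with yaw 0.217, wide gap centre at (0.537, 0.001) with yaw 0.165. I'll grip across the 16 mm thickness, 50 mm above the foot (TCP z 31 mm).

Call:
{"op": "drive_tool", "data": {
  "steps": [
    [0,18,17,0,-0.01],
    [0,20,19,0,-0.01],
    [0,20,19,0,-0.01],
    [0,20,19,0,-0.01],
    [0,20,19,0,-0.01],
    [0,20,19,0,-0.01],
    [0,20,19,0,-0.01],
    [0,20,19,0,-0.01],
    [0,20,19,-10,-0.01],
    [0,20,19,-10,-0.01],
    [0,20,18,-10,-0.01],
    [0,20,18,-10,-0.01],
    [0,20,18,-10,-0.01],
    [0,20,18,-10,-0.014],
    [0,20,18,-10,0],
    [0,0,0,0,0],
    [0,0,0,0,0],
    [0,0,0,0,0]
  ],
  "grip_force": 15
}}

```text
clock: 1.6
position: [0.518, -0.3072, 0.1565]
ee_rot: [3.123, 0.34, -0.002]
force: [-0.2, -0.5, -0.1]
width: 1.0
gripper_force: 0.0
```

Call:
{"op": "drive_tool", "data": {
  "steps": [
    [0,0,1,-20,0],
    [0,0,0,-20,0],
    [0,0,0,-20,0],
    [0,0,0,-20,0],
    [0,0,0,-20,0],
    [0,0,0,-15,0],
    [0,0,0,-10,0],
    [0,0,0,0,0],
    [0,0,0,0,0]
  ]
}}

```text
clock: 2.35
position: [0.5181, -0.3066, 0.032]
ee_rot: [3.123, 0.338, -0.001]
force: [1.0, -0.1, 0.3]
width: 1.0
gripper_force: 0.0
```

```bash
python3 - <<'E'
from h import *
o=observe(); print(o['position'],o['force'])
t=get_image('top');s=get_image('scene')
c=lambda d,x,y,w,h,k:cv2.resize(d['image'][y:y+h,x:x+w,::-1],None,fx=k,fy=k,interpolation=cv2.INTER_CUBIC)
cv2.imwrite('pics/c3.png',np.hstack([c(t,360,205,80,80,5),c(s,242,260,80,80,5)]))
E
```

```text
[ 0.51810554 -0.30662326  0.03198092] [ 1.02686297 -0.07101141  0.27012096]
```

View pics/c3.png

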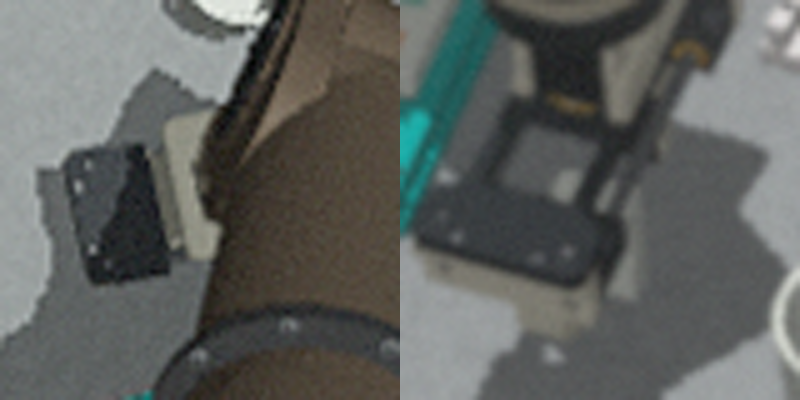

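The gripper hides the spacer, apart from a white patch at crop (565,185) between the fingers. No contact force so far. I'll close and lift slightly.

Call:
{"op": "drive_tool", "data": {
  "steps": [
    [0.5,0,0,0,0],
    [1,0,0,0,0],
    [1,0,0,0,0],
    [1,0,0,0,0],
    [1,0,0,0,0],
    [1,0,0,0,0],
    [1,0,0,0,0],
    [1,0,0,0,0],
    [1,0,0,0,0],
    [1,0,0,0,0],
    [1,0,0,0,0],
    [1,0,0,0,0]
  ],
  "grip_force": 15
}}

```text
clock: 3.45
position: [0.5186, -0.3058, 0.0317]
ee_rot: [3.123, 0.34, -0.0]
force: [0.4, 0.7, -0.1]
width: 0.181
gripper_force: 0.1
```

Call:
{"op": "drive_tool", "data": {
  "steps": [
    [1,0,0,0,0],
    [1,0,0,0,0],
    [1,0,0,0,0],
    [1,0,0,0,0]
  ]
}}

```text
clock: 3.78
position: [0.5186, -0.3058, 0.0317]
ee_rot: [3.123, 0.34, -0.0]
force: [0.1, -0.4, -0.7]
width: 0.174
gripper_force: 15.0
```

Held at 16.0 mm with 15 N. Lift, then move over the wide gap.

Call:
{"op": "drive_tool", "data": {
  "steps": [
    [1,0,0,15,0],
    [1,0,0,25,0],
    [1,0,0,25,0],
    [1,0,0,25,0],
    [1,1,15,5,-0.01],
    [1,1,23,0,-0.01],
    [1,1.5,25,0,-0.01],
    [1,1.5,25,0,-0.01],
    [1,1.5,25,0,-0.012],
    [1,1.5,25,0,0],
    [1,1.5,25,0,0],
    [1,1.5,25,0,0],
    [1,1.5,25,0,0],
    [1,1.5,25,0,0],
    [1,1.5,25,0,0],
    [1,1.5,23,0,0],
    [1,1.1,15,0,0],
    [1,1,6,0,0],
    [1,0,0,0,0],
    [1,0,0,0,0]
  ]
}}

```text
clock: 5.45
position: [0.5377, 0.0004, 0.1267]
ee_rot: [3.13, 0.258, -0.0]
force: [0.0, -0.7, -0.5]
width: 0.173
gripper_force: 15.0
```

```bash
python3 - <<'E'
from h import *
o=observe(); print(o['position'],o['ee_rot'],o['width'],o['force'])
p=o['position']
t=get_image('top');s=get_image('scene')
for z in (p[2]-.031,p[2]+.033): print(proj(s,[p[0],p[1],z]),proj(t,[p[0],p[1],z]))
c=lambda d,x,y,w,h,k:cv2.resize(d['image'][y:y+h,x:x+w,::-1],None,fx=k,fy=k,interpolation=cv2.INTER_CUBIC)
cv2.imwrite('pics/c4.png',np.hstack([c(t,255,195,100,100,4),c(s,305,165,100,100,4)]))
E
```

```text
[5.37673125e-01 3.67154460e-04 1.26682802e-01] [ 3.13034688e+00  2.58029247e-01 -3.33320431e-04] 0.17341924764728914 [ 0.01346345 -0.67064861 -0.51109003]
[np.float64(359.61414339832464), np.float64(206.18176776990734)] [np.float64(295.8669333201544), np.float64(234.33694254156035)]
[np.float64(360.6960572403333), np.float64(186.04043632953488)] [np.float64(294.4030907524896), np.float64(230.98073258260754)]
```

View pics/c4.png

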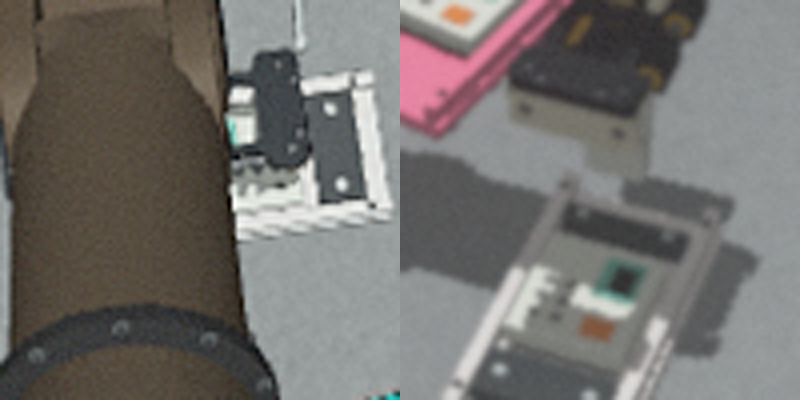

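The spacer hangs at scene crop (585–650, to 190), as predicted (centre 618). The gap centre needs about +1 mm in y. I'll lower until the foot is just above the panel top, then continue slowly while watching the force.

Call:
{"op": "drive_tool", "data": {
  "steps": [
    [1,-0.5,1,-15,0],
    [1,0,0,-15,0],
    [1,0,0,-13,0],
    [1,0,0,-8,0],
    [1,0,0,-4,0],
    [1,0,0,0,0],
    [1,0,0,0,0]
  ]
}}

```text
clock: 6.13
position: [0.5374, 0.0018, 0.072]
ee_rot: [3.131, 0.257, 0.0]
force: [-0.4, -0.4, 0.3]
width: 0.174
gripper_force: 15.0
```

```bash
python3 - <<'E'
from h import *
o=observe(); p=o['position'];print(p,o['ee_rot'],o['force'])
s=get_image('scene')
c=lambda d,x,y,w,h,k:cv2.resize(d['image'][y:y+h,x:x+w,::-1],None,fx=k,fy=k,interpolation=cv2.INTER_CUBIC)
cv2.imwrite('pics/c5.png',c(s,315,180,80,60,10))
Rz=R.from_euler('z',.1655).as_matrix()
g=lambda q:(np.array(proj(s,q))-[315,180])*10
C=np.array([.5459,-.0511,0])
print('foot -y edge',[g(Rz@[a,-.008,p[2]-.031]+[p[0],p[1],0]).round() for a in(-.018,.018)])
print('panel +y edge',[g(Rz@[a,.042,.036]+C).round() for a in(-.038,.038)])
print('stop -y edge',[g(Rz@[a,.064,.028]+C).round() for a in(-.04,.04)])
print('panel -y edge',[g(Rz@[a,-.042,.036]+C).round() for a in(-.038,.038)])
E
```

```text
[0.53742899 0.00179938 0.07201031] [3.13085741e+00 2.57421499e-01 2.53062579e-04] [-0.3995932  -0.40712074  0.26333656]
foot -y edge [array([359., 422.]), array([498., 461.])]
panel +y edge [array([276., 424.]), array([568., 507.])]
stop -y edge [array([300., 387.]), array([603., 472.])]
panel -y edge [array([150., 656.]), array([451., 745.])]
```

View pics/c5.png

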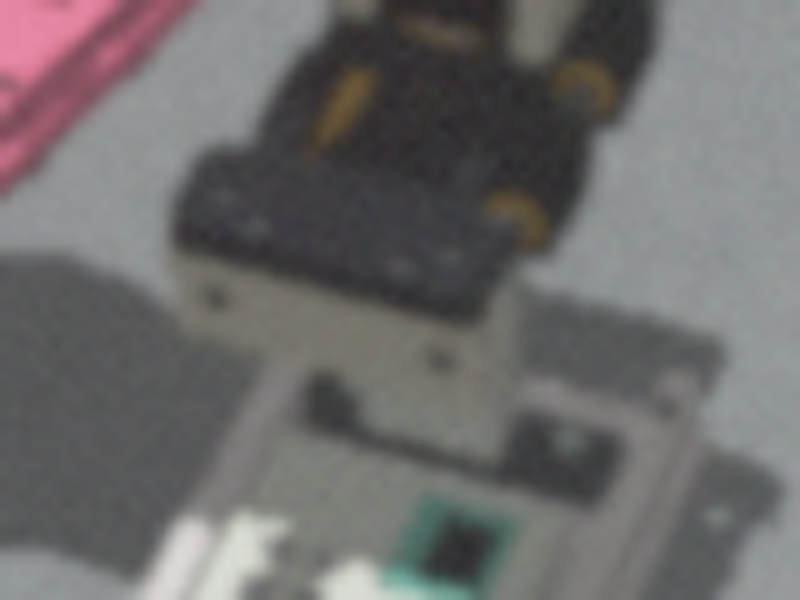

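The foot's lower edge is at about crop (360,428)–(497,465), with a dark strip between it and the panel edge that is thinner than predicted. I'll measure that offset numerically before inserting.

```bash
python3 - <<'E'
from h import *
import pickle
s=get_image('scene')['image'].astype(int).sum(2)//3
s0=pickle.load(open('scene0.pkl','rb'))['image'].astype(int).sum(2)//3
print('now cols 343..375'); 
for v in range(214,234): print(v,s[v,346:376:2], '|', s0[v,346:376:2])
E
```

```text
now cols 343..375
214 [114 113 116 115 117 114 101 107 112 111 103  88  88  88  85] | [182 124 198 207 196 179 165 151 143 142 143 146 142 143 143]
215 [113 113 117 115 116 114  87  97 112 110 104  87  89  88  86] | [160 124 185 207 210 206 196 182 154 151 145 144 144 143 145]
216 [100 110 115 115 115 113  91  94 112 111 102  90  90  88  90] | [127 109 156 174 200 208 211 205 190 179 158 148 147 142 144]
217 [ 89  88 112 116 116 114 105 108 113 111 108 103  99  91  88] | [108 102 160 143 157 183 199 210 212 206 193 173 161 147 146]
218 [ 73  77 104 117 116 114 112 111 112 114 111 120 121  99  94] | [ 96  98 159 123 111 133 157 190 207 214 213 202 195 164 154]
219 [ 68  66  89 116 117 120 117 116 113 114 112 123 129 119 108] | [ 79  87 124 101  88  97 110 138 165 193 206 211 213 198 182]
220 [ 68  62  79 117 121 119 118 116 114 116 104 114 122 125 119] | [ 71  72  84  83  84  83  91  99 115 142 167 189 210 212 203]
221 [ 65  61  74 113 119 122 120 120 118 116  97  88 102 122 118] | [ 74  68  69  73  76  82  84  86  92  97 118 143 174 206 202]
222 [ 72  64  68 102 112 120 119 120 120 1
[... 817 characters left out ...]
1 211 211 206 200 199 177 143 116  93  70  65  76]
229 [123 126 121 127 126 120 113 116 119 114 112  95  77  70  73] | [211 210 211 212 209 198 182 196 200 189 183 146 105  78  94]
230 [125 122 122 126 123 115 101 102 114 117 124 112 103  90  87] | [211 210 212 211 208 187 163 169 184 199 202 191 163 120 132]
231 [124 125 125 123 122 107  96  85  94 105 114 123 119 114 110] | [211 211 212 211 211 173 151 130 154 173 190 208 193 164 181]
232 [125 124 125 125 122 103  86  62  74  87 106 122 122 120 121] | [211 211 210 212 206 164 135  88 113 137 171 208 194 189 204]
233 [124 125 126 125 117  99  76  51  60  76 104 123 119 121 124] | [210 209 210 209 201 162 113  64  74 115 171 210 186 192 207]
```

The strip is about 2.2 px against the predicted 2.6 px, so the scene camera puts the gap about 1.5 mm further along +y. I'll split the difference with +1 mm, then insert slowly.

Call:
{"op": "drive_tool", "data": {
  "steps": [
    [1,0,1,0,0],
    [1,0,0,-3,0],
    [1,0,0,-3,0],
    [1,0,0,-2,0],
    [1,0,0,-2,0],
    [1,0,0,-2,0],
    [1,0,0,0,0],
    [1,0,0,0,0]
  ]
}}

```text
clock: 6.9
position: [0.5371, 0.0032, 0.0595]
ee_rot: [3.131, 0.258, -0.001]
force: [0.3, 1.0, -0.3]
width: 0.174
gripper_force: 15.0
```

The foot is at about 28.5 mm, past the panel top, with no reaction force. Continuing past the stop's top edge.

Call:
{"op": "drive_tool", "data": {
  "steps": [
    [1,0,-0.5,-2,0],
    [1,0,0,-2,0],
    [1,0,0,-2,0],
    [1,0,0,0,0],
    [1,0,0,0,0]
  ]
}}

```text
clock: 7.32
position: [0.5371, 0.0027, 0.0536]
ee_rot: [3.131, 0.258, -0.001]
force: [-0.9, 0.2, -0.6]
width: 0.172
gripper_force: 15.0
```

The foot is inside the gap (22.6 mm) with no contact. Lowering to the floor.

Call:
{"op": "drive_tool", "data": {
  "steps": [
    [1,0,0,-2,0],
    [1,0,0,-2,0],
    [1,0,0,-2,0],
    [1,0,0,-1.5,0],
    [1,0,0,-1.5,0],
    [1,0,0,0,0],
    [1,0,0,0,0]
  ]
}}

```text
clock: 7.9
position: [0.5371, 0.0027, 0.0446]
ee_rot: [3.131, 0.259, -0.0]
force: [-0.3, 0.3, -0.8]
width: 0.179
gripper_force: 15.0
```

Call:
{"op": "drive_tool", "data": {
  "steps": [
    [1,0,0,-0.5,0],
    [1,0,0,-0.5,0],
    [1,0,0,-0.5,0],
    [1,0,0,0,0]
  ]
}}

```text
clock: 8.23
position: [0.5373, 0.0027, 0.0437]
ee_rot: [3.131, 0.258, 0.001]
force: [-1.4, 0.6, 5.6]
width: 0.174
gripper_force: 15.0
```

It is seated on the floor (5.6 N). Release and retreat straight up.

Call:
{"op": "drive_tool", "data": {
  "steps": [
    [0.8,0,0,0,0],
    [0.7,0,0,0,0],
    [0.6,0,0,0,0],
    [0.5,0,0,0,0],
    [0.5,0,0,0,0],
    [0.5,0,0,0,0],
    [0.5,0,0,0,0],
    [0.5,0,0,0,0],
    [0.5,0,0,0,0],
    [0.5,0,0,5,0],
    [0.5,0,0,10,0],
    [0.5,0,0,15,0],
    [0.5,0,0,20,0],
    [0.5,0,0,20,0],
    [0.5,0,0,10,0],
    [0.5,0,0,0,0],
    [0.5,0,0,0,0]
  ]
}}

```text
clock: 9.65
position: [0.5375, 0.0027, 0.1237]
ee_rot: [3.131, 0.258, 0.002]
force: [0.2, 0.3, 0.4]
width: 0.499
gripper_force: 0.0
```

Call:
{"op": "drive_tool", "data": {
  "steps": [
    [0.5,1,-6,0,0],
    [0.7,2,-12,0,0],
    [1,2,-12,0,0],
    [1,2,-12,0,0],
    [1,1.5,-10,0,0],
    [1,1,-6.5,0,0],
    [1,0,0,0,0],
    [1,0,0,0,0],
    [1,0,0,0,0],
    [1,0,0,0,0],
    [1,0,0,0,0],
    [1,0,0,0,0]
  ]
}}

```text
clock: 10.65
position: [0.5467, -0.0552, 0.1233]
ee_rot: [-3.131, -0.26, -0.0]
force: [-0.5, -0.7, -0.4]
width: 0.004
gripper_force: 0.0
```

```bash
python3 - <<'E'
from h import *
o=observe(); p=o['position'];print(p,o['width'],o['force'])
s=get_image('scene');t=get_image('top')
c=lambda d,x,y,w,h,k:cv2.resize(d['image'][y:y+h,x:x+w,::-1],None,fx=k,fy=k,interpolation=cv2.INTER_CUBIC)
cv2.imwrite('pics/c6.png',np.hstack([c(s,315,180,66,100,6),c(t,255,195,66,100,6)]))
Rz=R.from_euler('z',.1655).as_matrix()
C=np.array([.5459,-.0511,0])
for d,o in((s,[315,180]),(t,[189,195])):
  print('sp top',[((np.array(proj(d,Rz@[a,b,.076]+C))-o)*6).round().tolist() for a,b in((-.018,.045),(.018,.045),(.018,.061),(-.018,.061))])
E
```

```text
[ 0.54672025 -0.05522017  0.12330216] 0.004010124474423131 [-0.46669581 -0.73862658 -0.36559263]
sp top [[217.0, 192.0], [301.0, 216.0], [315.0, 190.0], [230.0, 167.0]]
sp top [[664.0, 278.0], [654.0, 203.0], [620.0, 207.0], [630.0, 283.0]]
```

View pics/c6.png

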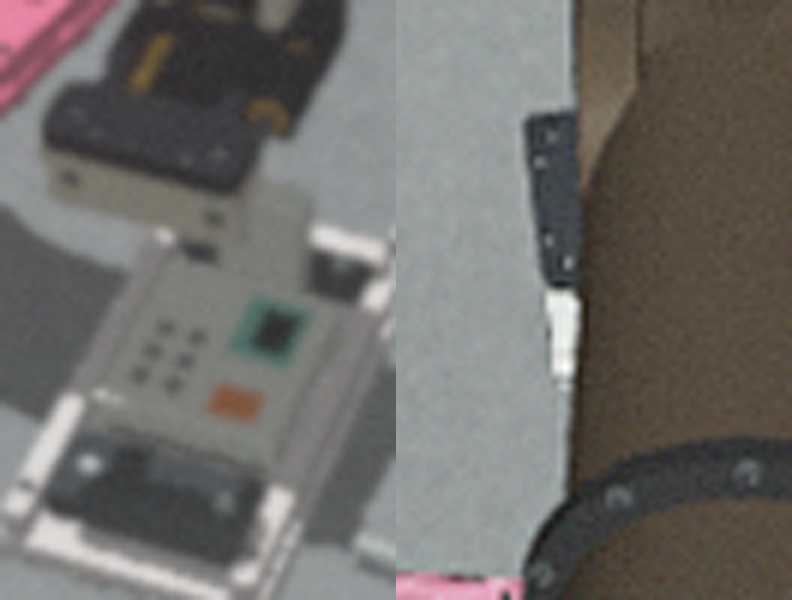

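The spacer stands upright in the wide gap at scene crop (240–310, 180–290), as predicted. The shut fingers are above the panel. Descending to press.

Call:
{"op": "drive_tool", "data": {
  "steps": [
    [1,0,0,-15,0],
    [1,0,0,-20,0],
    [1,0,0,-20,0],
    [1,0,0,-14,0],
    [1,0,0,-8,0],
    [1,0,0,-4,0],
    [1,0,0,-2,0],
    [1,0,0,0,0],
    [1,0,0,0,0]
  ]
}}

```text
clock: 11.5
position: [0.5473, -0.0558, 0.041]
ee_rot: [3.131, 0.258, 0.002]
force: [-0.5, -0.2, 0.1]
width: 0.007
gripper_force: 0.0
```

Call:
{"op": "drive_tool", "data": {
  "steps": [
    [1,0,0,-1,0],
    [1,0,0,-1,0],
    [1,0,0,-1,0],
    [1,0,0,-1,0],
    [1,0,0,-1,0],
    [1,0,0,-1,0],
    [1,0,0,0,0],
    [1,0,0,0,0]
  ]
}}

```text
clock: 12.17
position: [0.5469, -0.0558, 0.0344]
ee_rot: [3.131, 0.258, 0.0]
force: [-1.8, 0.5, 4.5]
width: 0.003
gripper_force: 2.0
```

Contact with the seal: 4.5 N at z 34.4 mm. Pressing on towards 28 mm.

Call:
{"op": "drive_tool", "data": {
  "steps": [
    [1,0,0,-1,0],
    [1,0,0,-1,0],
    [1,0,0,-1,0],
    [1,0,0,-1,0],
    [1,0,0,-1,0],
    [1,0,0,0,0],
    [1,0,0,0,0]
  ]
}}

```text
clock: 12.75
position: [0.5469, -0.0558, 0.0295]
ee_rot: [3.131, 0.258, 0.001]
force: [-2.1, -0.9, 7.2]
width: 0.008
gripper_force: 4.0
```

Call:
{"op": "drive_tool", "data": {
  "steps": [
    [1,0,0,-0.5,0],
    [1,0,0,-0.5,0],
    [1,0,0,-0.5,0],
    [1,0,0,-0.5,0],
    [1,0,0,0,0],
    [1,0,0,0,0]
  ]
}}

```text
clock: 13.25
position: [0.5469, -0.0558, 0.0282]
ee_rot: [3.131, 0.258, 0.001]
force: [-4.7, 0.1, 17.1]
width: 0.007
gripper_force: 8.6
```

It is against the hard stop: 17 N at z 28.2 mm. One last look at the spacer, then hand in.

```bash
python3 - <<'E'
from h import *
s=get_image('scene'); o=observe();print(o['position'],o['force'])
cv2.imwrite('pics/c7.png',cv2.resize(s['image'][170:280,300:420,::-1],None,fx=5,fy=5,interpolation=cv2.INTER_CUBIC))
E
```

```text
[ 0.54690098 -0.05577657  0.02821876] [-3.70812755  0.04236966 16.94764921]
```

View pics/c7.png

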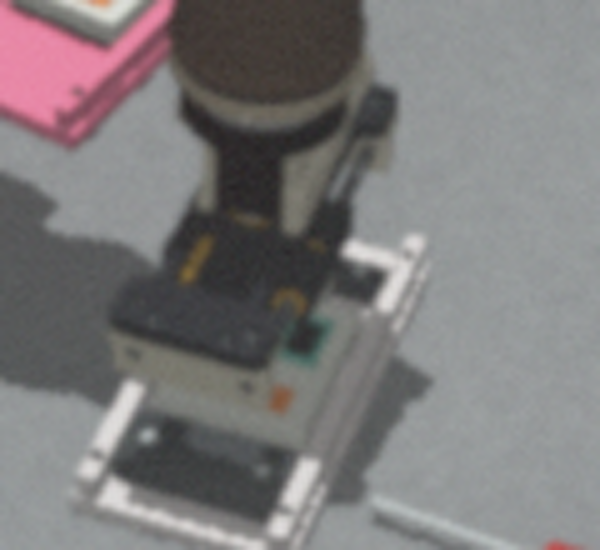

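The shut fingers hold the panel down at crop (240,400). The spacer is hidden behind the gripper at about (300,270), with no sign of it having toppled. Force is steady at 17 N, so I'm handing in.

```bash
python3 -c "
from cell import arm; print(arm.sign_off())"
```

```text
the job is handed in; nothing more can be done
None
```

The job is handed in at about 13 s: the thin spacer was let go upright and fully down in the wide gap (the gripper hid it in the last picture), and the panel is held flush at about 17 N; the hand-in returned no verdict.

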